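# Free the balance's transport lock and load the check weight

## Task

Free the bench balance from its transport lock: pinch both release tabs of the lock knob fully in, turn the knob counter-clockwise until it stops at the weighing position, and let go so that both tabs spring out and latch there; squeeze lightly and do not force it. Then set the largest of the three knob weights gently upright in the middle of the pan, leaving the other weights and the screwdriver as they are.

Things in the scene. Friction and masses are not known exactly. Their poses are not given: they have to be found in the camera images.
- lock_knob (a joint): Angle of the black lock knob on the balance's deck, beside the pan, about a vertical axis; grows counter-clockwise from above. About 0 = locked, 1.047 = weighing position. Latched it has 0.08 rad of play; end stops at -0.08 and 1.127. Turning takes 0.06 N m once both tabs are in; with either tab out it is held fast.
- tab_a (a joint): How far the grey tab nearer the pan is pushed in towards the knob's axis, in m: 0 sprung out, 0.007 fully in. It unlatches beyond about 0.006. Spring 10 N at first, 20 N fully in (1.4 N/mm); over 30 N on one tab breaks it. The knob does not give sideways, so an off-centre pinch leaves one tab short and loads the other.
- tab_b (a joint): The same for the other tab, opposite it on the side away from the pan. Between the two latched positions the collar keeps both tabs about 6 mm in.
- lock_place (a point): Nominal place of the lock, on the deck's top face (75 mm above the bench); x points to the balance's back, y to the pan, z up. The lock's mount is slotted: the knob's axis is up to 8 mm off this point along x and along y, and no reading tells how far. The collar round the knob is 68 mm across, 8 mm high.
- balance: The grey bench balance with the knob: origin on the bench under the housing's centre, axes as lock_place; housing 240 (x) x 380 (y) mm, deck 75 mm high. Knob: body 33 mm across, top 44 mm above the deck. Tabs: flat upright faces 22 mm wide, 14 to 44 mm above the deck, opposite each other, 50 mm over both (36 mm pinched in). The line through the tabs is the balance's y axis turned by (lock_knob - 0.524) rad about z.
- pan_top (a point): Centre of the balance's square steel pan, on its top face; x, y along the pan's edges, z up. Pan 190 x 190 mm, rigid, 20 mm higher than the deck.
- pan: The same pan as a solid; origin 19 mm below its top face, under the centre.
- w500_mid (a point): Largest weight (500 g): polished upright cylinder with a small knob on top; body 38 mm across and 46 mm tall, 65 mm tall in all. The point lies on its axis, 32.5 mm above its underside.
- w500: The largest weight; origin at the centre of its underside, z up.
- w200_mid (a point): Middle weight (200 g), same shape, 28 mm across, 48 mm tall; point on its axis 24 mm above its underside. Bystander.
- w100_mid (a point): Smallest weight (100 g), same shape, 22 mm across, 38 mm tall; point on its axis 19 mm above its underside. Bystander. The three weights stand in any order on a 3 mm rubber mat.
- screwdriver: Screwdriver with a black handle, lying on the bench beyond the weights; origin under its middle, x towards its tip. Bystander.
Things that resemble listed ones, but are neither listed nor needed, are in the scene too. What is shaped like the w500 but green or red is not meant.

How it is judged:
By the outcome, as a careful person would: the job done as asked, in the order asked, and still so for the second after the job is handed in, with the robot touching nothing.
It also fails if it takes over 69 s, if anything falls off the work surface, if the arm or the gripper's body presses on something with over 40 N, if the wrist force passes 120 N, or if a joint passes its speed limit or range.

## Robot

A 6-joint arm with a two-finger parallel gripper is mounted at the origin on the work surface. World frame = base frame: x ahead of the robot, y to its left, z up, the work surface at z = 0. Lengths are in m, angles in rad, forces in N, time in s.
With the tool pointing down it reaches from about 0.325 to 0.775 m from the base axis. Payload 9.3 kg.
Tool frame: the origin (TCP) lies at the very end of the fingers, on their centre line; the grasp point (between the pads) lies 19 mm behind it; z points along the fingers, x is the direction in which the jaws open and shut, and the axes are right-handed (so a half turn about z gives the same grasp; the last joint's range is limited). The gripper opens to 85 mm and grips with 20 to 120 N. Pads are 22 mm wide; open, the fingers measure 114 mm over their backs; the gripper's body (76 mm by 85 mm) begins 54 mm behind the grasp point. The pads swing forward as they close: fully open they stand 13 mm farther back than shut.
Start: joints at [-1.309, 0.259, 0.021, 1.334, 0, 1.418], TCP at [0.222, -0.503, 0.231] pointing down, gripper open.
Joint ranges: [-3.04, 3.04], [-0.91, 1.82], [-1.04, 1.36], [-1.92, 1.95], [-1.52, 1.45], [-3.14, 3.14]. Speed limits (rad/s): [2.22, 2.22, 2.79, 3.14, 3.14, 3.14].

## Interface

Orientations are given as a unit quaternion [w, x, y, z].
In Python, from station import bot, grab_frame, order gives the robot as it stands. The module is installed in compiled form; this text tells all that it offers.
- The arm moves only by the tool servo_tool, never from a script. Its argument "targets" is a list of rows, each a list of 3 entries, a list of its own where there are three numbers: the opening, from 0 (shut) to 1 (fully open), then the shift along the tool's x, y, z in mm, then the turn, a rotation vector about the tool's x, y, z in rad. A call has 1 to 20 rows; each row is the pose to reach, as a shift and turn from the pose measured when the call began, along the tool's axes at that moment; what a row does not reach only later rows make up. A row lasts 1/12 s, in which the tool goes at most 41.7 mm and 7.16 degrees, less where a joint would pass 70% of its speed; a pose out of reach is approached as far as the arm can. A call with a gripper value outside its range is refused whole. The fingers move at their own pace and stop on an object; the grip force is fixed at half the most. Time passes only in rows, so rows that repeat a pose let the fingers close. It gives the time, the measured TCP pose, the force and the opening at its end, in the units of the state.
- bot.observe(): the state, without advancing time (a new reading comes with each control period).
- grab_frame(name): name is "side" or "top" or "wrist"; returns a dict with "pixels" (480x640x3 uint8, red, green, blue), "fx", "fy", "cx", "cy" (pixels), "R" (3x3) and "t" (3): a world point X has camera coordinates R X + t. Camera axes: x right, y down, z forward; pixel columns grow to the right and rows downward; lengths in m; the calibration is good to about 2 mm. A picture is of the moment at which its call begins. There is no depth.
- order.finish_job(): hands the job in, once; it reports no verdict.
The state is a dict: "time_s": time; "q": joint angles; "dq": joint speeds; "effort": joint torques, N m; "tcp_pos": TCP position; "tool_rot": TCP orientation; "contact_force": force on the tool from outside, world axes, zero at the start; "moment": the same for the moment, N m; "width": opening from 0.0 (shut) to 1.0 (fully open).
Only numpy, scipy, OpenCV 4.12 (cv2) and the standard library are available. Lean on these libraries where they do the work, as an engineer would, in place of code of your own. Each camera call takes 0.05 s, during which the arm holds its last target.

## Working session

There is one attempt and no reset: what is moved stays moved. The work goes in short steps, Python scripts to look and compute and a tool call to move; the robot and the scene stay as the last step left them, time stands still between calls to the robot, and variables do not carry over. Pictures are saved under pics/ and viewed, and the job is handed in when it is done.

Besides the shell and the picture viewer there is one more tool, called after "Request:" as name(argument=value, ...), one argument or row to a line, values as JSON. servo_tool: Moves the arm, as the interface text tells. Its arguments: {"type":"object","properties":{"targets":{"type":"array"}},"required":["targets"]}

```bash
mkdir -p pics
python3 - <<'E'
from station import bot, grab_frame
import cv2
print(bot.observe())
for n in ("side","top","wrist"):
    f=grab_frame(n); cv2.imwrite(f"pics/{n}0.png",f["pixels"][:,:,::-1]); print(n,{k:f[k] for k in f if k!="pixels"})
E
```

```text
{'time_s': 0.0, 'q': array([-1.30860277e+00,  2.59147419e-01,  2.07528598e-02,  1.33366251e+00,
        2.09857473e-05,  1.41819723e+00]), 'dq': array([-0.00036243, -0.00033053,  0.00013815, -0.00054197,  0.00144735,
        0.00068999]), 'effort': array([ 1.22675879e-04, -5.55639410e+01,  3.44528246e+01,  1.39228153e-02,
       -1.67600028e-04,  1.16430871e-05]), 'tcp_pos': array([ 0.22158031, -0.50309204,  0.23068697]), 'tool_rot': array([-4.28472849e-04,  8.37555850e-01, -5.46351353e-01, -4.62482174e-04]), 'contact_force': array([ 0.22422705, -0.70129413,  0.19407492]), 'moment': array([ 0.0129662 ,  0.00555721, -0.04057685]), 'width': 0.9998957213870482}
side {'fx': 578.8461984376111, 'fy': 578.8461984376111, 'cx': 308.8715933338936, 'cy': 234.1969592007516, 'R': array([[-0.99901264, -0.04426989,  0.00373015],
       [-0.02805408,  0.56351296, -0.82563074],
       [ 0.0344486 , -0.82492019, -0.56419852]]), 't': array([0.51021972, 0.11530131, 1.25394669])}
top {'fx': 488.8637239171265, 'fy': 488.8637239171265, 'cx': 316.771141634706, 'cy': 240.958286867481, 'R': array([[-0.01574236, -0.99985245,  0.00687387],
       [-0.98479943,  0.01431528, -0.17310445],
       [ 0.1729805 , -0.00949446, -0.98487949]]), 't': array([-0.08518719,  0.52860185,  0.84689264])}
wrist {'fx': 356.5943978616523, 'fy': 356.5943978616523, 'cx': 317.32801231074717, 'cy': 236.2631736862856, 'R': array([[ 4.03209853e-01, -9.15107460e-01, -3.88933835e-04],
       [-8.72754865e-01, -3.84676407e-01,  3.00537863e-01],
       [-2.75174055e-01, -1.20840384e-01, -9.53769805e-01]]), 't': array([-0.54966315, -0.03911008,  0.38047043])}
```

View pics/side0.png

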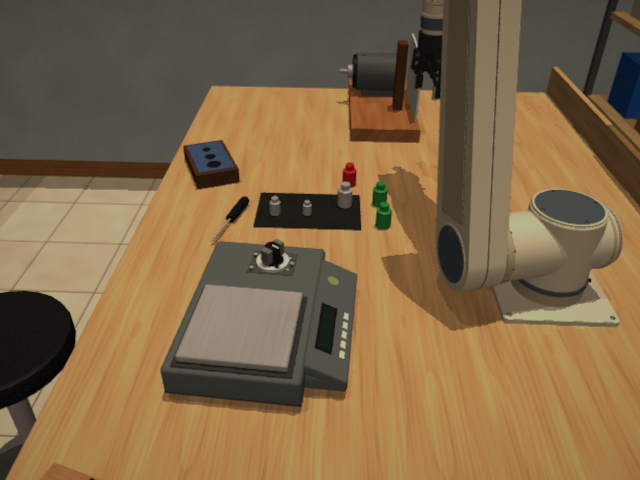

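View pics/top0.png

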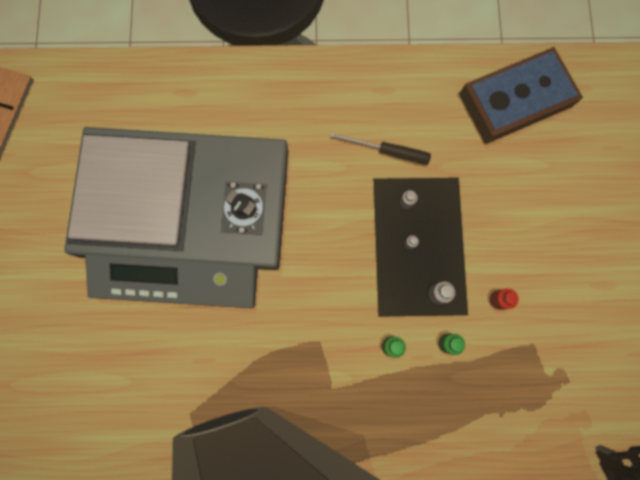

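View pics/wrist0.png

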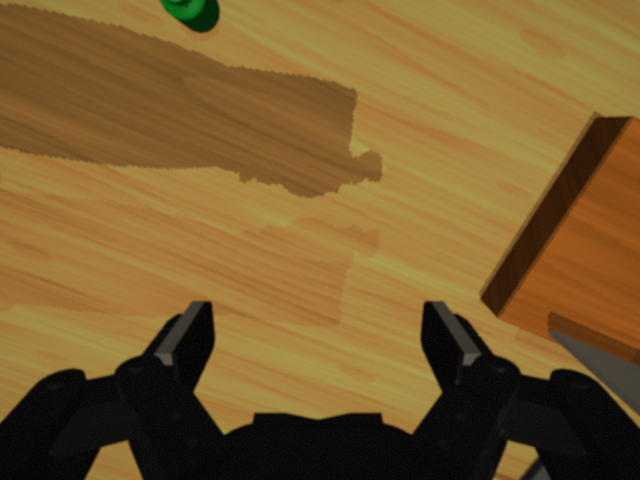

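The side view shows the balance with its knob at about (272,257). In the top view the knob is at (243,206), the pan centre at (130,190), and the largest silver weight at (444,292). I'll zoom in to measure.

```bash
cat > h.py <<'E'
import numpy as np, cv2
from station import bot, grab_frame
from scipy.spatial.transform import Rotation as Rn
def ray(f,u,v,z):
    d=np.array([(u-f["cx"])/f["fx"],(v-f["cy"])/f["fy"],1.])
    R=np.array(f["R"]);t=np.array(f["t"]); c=-R.T@t; w=R.T@d
    return c+w*(z-c[2])/w[2]
def proj(f,X):
    p=np.array(f["R"])@np.array(X)+f["t"]; return np.array([f["fx"]*p[0]/p[2]+f["cx"],f["fy"]*p[1]/p[2]+f["cy"]])
def crop(f,name,u0,v0,w,h,s):
    im=f["pixels"][v0:v0+h,u0:u0+w,::-1]; cv2.imwrite("pics/"+name,cv2.resize(im,None,fx=s,fy=s,interpolation=cv2.INTER_CUBIC))
def Rt():
    s=bot.observe(); q=s["tool_rot"]; return s,Rn.from_quat([q[1],q[2],q[3],q[0]]).as_matrix()
E
python3 - <<'E'
from h import *
f=grab_frame("top"); crop(f,"t1.png",60,120,240,190,3.3); crop(f,"t2.png",360,160,180,130+70,4) if 0 else crop(f,"t2.png",360,170,180,150,4)
crop(f,"t3.png",205,170,80,75,8)
f=grab_frame("side"); crop(f,"s1.png",160,150,240,180,3.3)
E
```

```text
(no output)
```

View pics/t1.png

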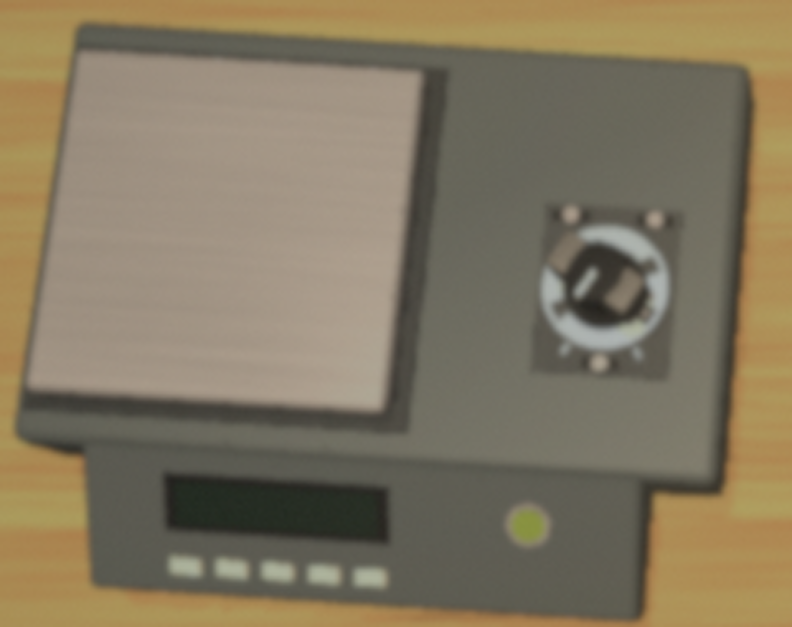

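View pics/t2.png

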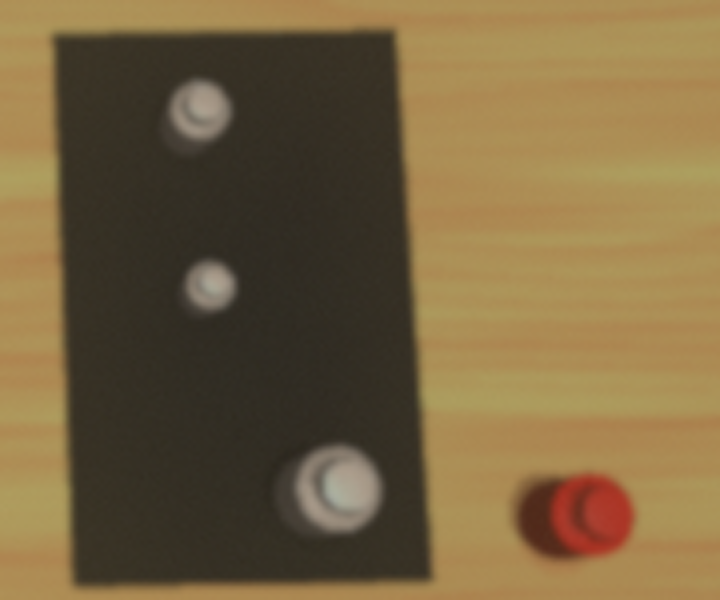

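View pics/t3.png

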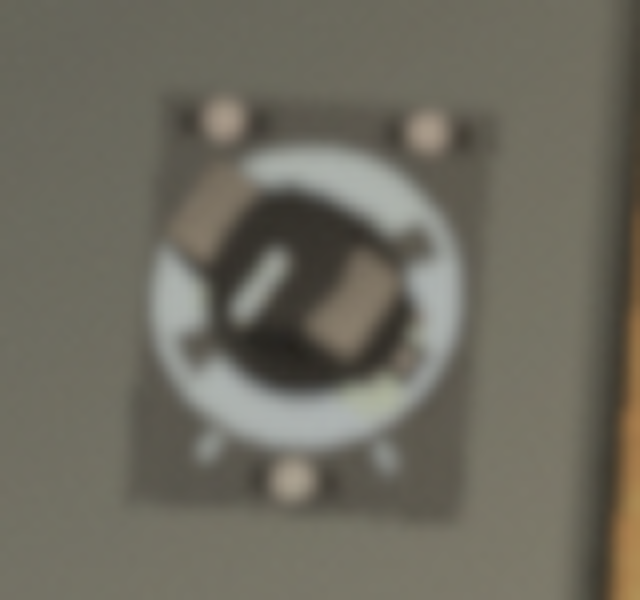

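View pics/s1.png

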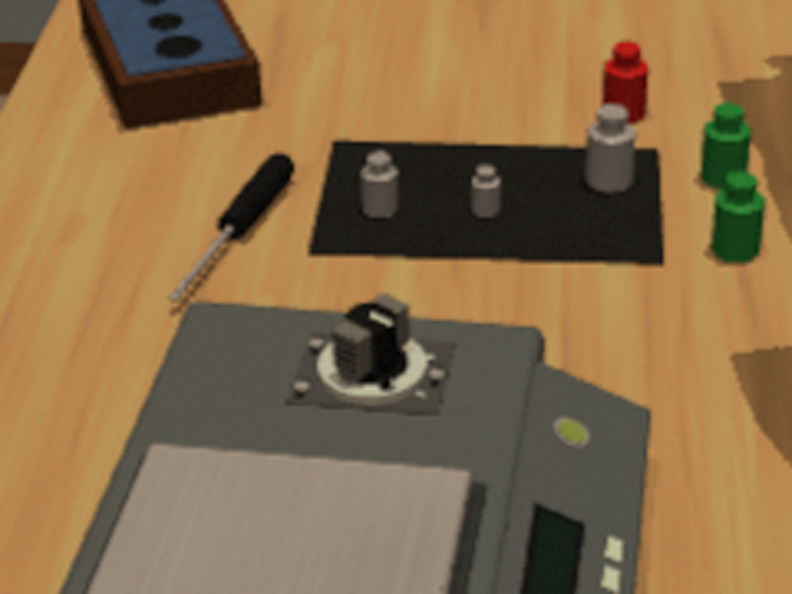

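Run:
```python
from h import *
f=grab_frame("top")
def P(x,y,s,u0,v0,z): return ray(f,(x+.5)/s-.5+u0,(y+.5)/s-.5+v0,z)
c=np.array([P(x,y,3.3,60,120,.095) for x,y in [(78,50),(423,70),(386,411),(27,388)]]); print("pan",c.round(4),c.mean(0).round(4))
y=(c[0]-c[1])+(c[3]-c[2]); x=(c[0]-c[3])+(c[1]-c[2]); print(np.linalg.norm(x)/2,np.linalg.norm(y)/2,"yaw",np.arctan2(-y[0],y[1]),np.arctan2(x[1],x[0]))
h=np.array([P(x,y,3.3,60,120,.075) for x,y in [(80,24),(748,66),(718,490),(18,436)]]); print("housing",h.round(4),h.mean(0).round(4)); y=(h[0]-h[1])+(h[3]-h[2]); print(np.linalg.norm(y)/2,np.arctan2(-y[0],y[1]))
print("collar",P(307,298,8,205,170,.083))
a=P(213,213,8,205,170,.119);b=P(352,303,8,205,170,.119);d=a-b;print("tabs",a,b,(a+b)/2,np.linalg.norm(d),np.arctan2(-d[0],d[1]))
for n,(x,yy),zz in [("500",(338,490),.049),("500top",(346,485),.068),("200",(200,111),.051),("100",(210,287),.041),("red",(590,516),.046)]: print(n,P(x,yy,4,360,170,zz))
g=grab_frame("side")
def S(x,y,s,u0,v0,z): return ray(g,(x+.5)/s-.5+u0,(y+.5)/s-.5+v0,z)
print("side500 top",S(612,114,3.3,160,150,.066)); 
print("side tabs", S(353,330,3.3,160,150,.119),S(392,302,3.3,160,150,.119), "collar",S(373,363,3.3,160,150,.083))
```

```text
pan [[0.7175 0.3218 0.095 ]
 [0.7037 0.1349 0.095 ]
 [0.5166 0.1485 0.095 ]
 [0.5315 0.3359 0.095 ]] [0.6173 0.2353 0.095 ]
0.18711572004240162 0.18774006137500232 yaw -0.07668109115619604 -0.07431726855239028
housing [[ 0.7411  0.3315  0.075 ]
 [ 0.7116 -0.04    0.075 ]
 [ 0.475  -0.023   0.075 ]
 [ 0.5094  0.349   0.075 ]] [0.6093 0.1544 0.075 ]
0.37311161903074624 -0.0857361576306037
collar [0.58411862 0.03696187 0.083     ]
tabs [0.59396493 0.05193342 0.119     ] [0.57387014 0.02223114 0.119     ] [0.58391753 0.03708228 0.119     ] 0.03586120739430005 -0.5948071032548128
500 [ 0.43038359 -0.3199105   0.049     ]
500top [ 0.43126545 -0.3184632   0.068     ]
200 [ 0.60576345 -0.26611146  0.051     ]
100 [ 0.52486893 -0.26872643  0.041     ]
red [ 0.41722321 -0.43332972  0.046     ]
side500 top [ 0.43147683 -0.31505207  0.066     ]
side tabs [0.59368761 0.05437157 0.119     ] [0.57259178 0.02361124 0.119     ] collar [0.58406578 0.03931193 0.083     ]
```

Measured results: the knob axis is at about (0.584, 0.0375), with the tab line turned -0.595 from world y, which matches yaw -0.076 - 0.524. The w500 is at about (0.431, -0.318). Next I work out the move to a point above the knob.

```bash
cat >> h.py <<'E'
def plan(pos,yaw):
    "yaw: world angle of tool x, tool down"
    s,R=Rt(); c,sn=np.cos(yaw),np.sin(yaw)
    G=np.array([[c,sn,0],[sn,-c,0],[0,0,-1.]])
    print("t",s["time_s"],"tcp",s["tcp_pos"].round(4),"yaw",np.arctan2(R[1,0],R[0,0]).round(4),"w",round(s["width"],4))
    print("shift mm",(R.T@(np.array(pos)-s["tcp_pos"])*1000).round(1),"turn",Rn.from_matrix(R.T@G).as_rotvec().round(3))
def forces():
    s,R=Rt(); print("t",round(s["time_s"],2),"tcp",s["tcp_pos"].round(4),"yaw",np.arctan2(R[1,0],R[0,0]).round(4),"F tool",(R.T@s["contact_force"]).round(2),"M tool",(R.T@s["moment"]).round(3),"w",round(s["width"],4), "q6",s["q"][5].round(2))
E
python3 -c "
from h import *
plan([.584,.0375,.20],.971)"
```

```text
t 0.35 tcp [ 0.2216 -0.5033  0.2311] yaw -1.156 w 1.0004
shift mm [-348.9 -549.6   31.3] turn [-0.     0.    -2.127]
```

Request:
servo_tool(
  targets=[
    [1,[-349,-550,31],[0,0,-2.127]],
    [1,[-349,-550,31],[0,0,-2.127]],
    [1,[-349,-550,31],[0,0,-2.127]],
    [1,[-349,-550,31],[0,0,-2.127]],
    [1,[-349,-550,31],[0,0,-2.127]],
    [1,[-349,-550,31],[0,0,-2.127]],
    [1,[-349,-550,31],[0,0,-2.127]],
    [1,[-349,-550,31],[0,0,-2.127]],
    [1,[-349,-550,31],[0,0,-2.127]],
    [1,[-349,-550,31],[0,0,-2.127]],
    [1,[-349,-550,31],[0,0,-2.127]],
    [1,[-349,-550,31],[0,0,-2.127]],
    [1,[-349,-550,31],[0,0,-2.127]],
    [1,[-349,-550,31],[0,0,-2.127]],
    [0.65,[-349,-550,31],[0,0,-2.127]],
    [0.65,[-349,-550,31],[0,0,-2.127]],
    [0.65,[-349,-550,31],[0,0,-2.127]],
    [0.65,[-349,-550,31],[0,0,-2.127]],
    [0.65,[-349,-550,31],[0,0,-2.127]],
    [0.65,[-349,-550,31],[0,0,-2.127]],
  ],
)

```text
time_s: 2.02
tcp_pos: [0.584, 0.0372, 0.2004]
tool_rot: [-0.0, 0.886, 0.464, -0.0]
contact_force: [-0.0, 0.1, 0.7]
width: 0.65
```

Run:
```python
from h import *
forces()
f=grab_frame("wrist"); cv2.imwrite("pics/w1.png",f["pixels"][:,:,::-1])
s,R=Rt()
for k in (0,-.019): 
  p=s["tcp_pos"]+R[:,2]*k
  for g in (-.0425*.65,0,.0425*.65): print(k,g,proj(f,p+R[:,0]*g))
print("knob proj",proj(f,[.584,.0375,.119]))
```

```text
t 2.02 tcp [0.584  0.0372 0.2004] yaw 0.9661 F tool [ 0.07 -0.11 -0.67] M tool [-0.019  0.016  0.015] w 0.6496 q6 0.52
0 -0.027625000000000004 [255.0450964  303.59932173]
0 0 [316.53999837 303.59980714]
0 0.027625000000000004 [378.03659639 303.60029257]
-0.019 -0.027625000000000004 [247.10158133 326.58774303]
-0.019 0 [316.43600746 326.58864775]
-0.019 0.027625000000000004 [385.77258963 326.58955249]
knob proj [317.4139602  244.26485116]
```

View pics/w1.png

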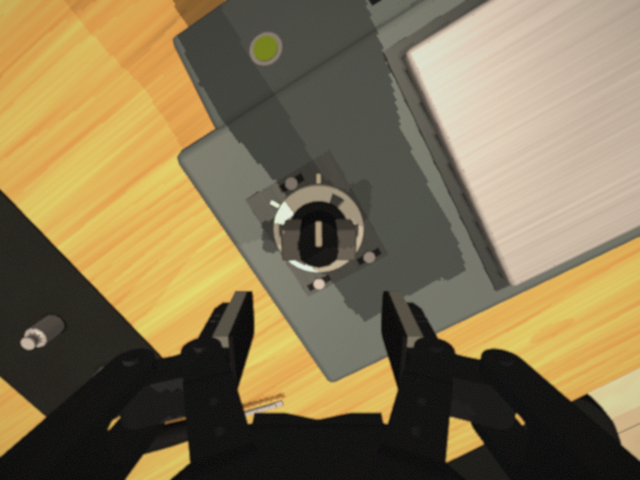

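The wrist view shows the knob at about (318,238), between pads at x=252 and x=383. Zooming in to centre.

Run:
```python
from h import *
f=grab_frame("wrist"); crop(f,"w2.png",250,170,140,140,5)
for z in (.083,.119):print(proj(f,[.584,.0375,z]))
```

```text
[317.59657145 228.77165345]
[317.65188727 243.99977259]
```

View pics/w2.png

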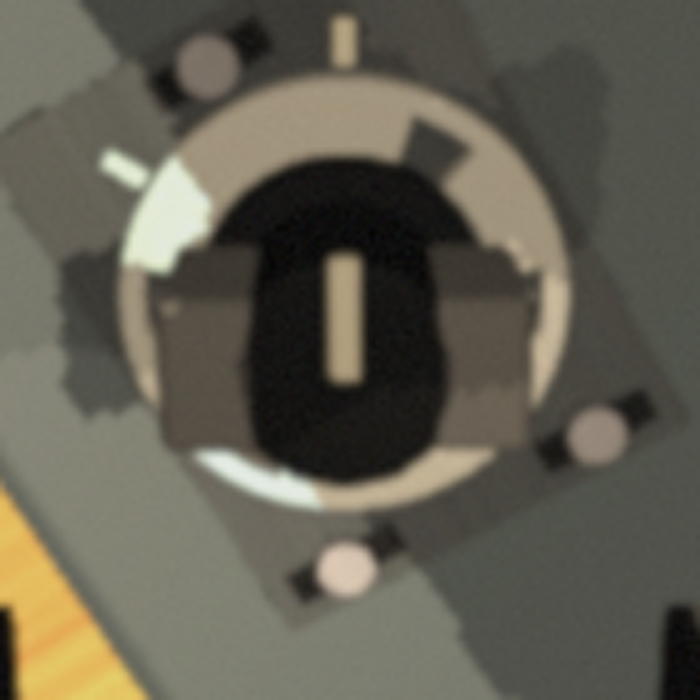

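```bash
python3 -c "
from h import *
plan([.5842,.0378,.0915],.971)"
```

```text
t 2.1167 tcp [0.5841 0.0369 0.2006] yaw 0.9669 w 0.6492
shift mm [  0.8  -0.4 109.1] turn [ 0.    -0.    -0.004]
```

Request:
servo_tool(
  targets=[
    [0.8,[0.8,-0.4,15],[0,0,-0.004]],
    [0.8,[0.8,-0.4,30],[0,0,-0.004]],
    [0.8,[0.8,-0.4,45],[0,0,-0.004]],
    [0.8,[0.8,-0.4,60],[0,0,-0.004]],
    [0.8,[0.8,-0.4,75],[0,0,-0.004]],
    [0.8,[0.8,-0.4,90],[0,0,-0.004]],
    [0.8,[0.8,-0.4,100],[0,0,-0.004]],
    [0.8,[0.8,-0.4,106],[0,0,-0.004]],
    [0.8,[0.8,-0.4,109],[0,0,-0.004]],
    [0.8,[0.8,-0.4,109],[0,0,-0.004]],
    [0.8,[0.8,-0.4,109],[0,0,-0.004]],
  ],
)

```text
time_s: 3.03
tcp_pos: [0.5845, 0.0377, 0.0922]
tool_rot: [0.0, 0.885, 0.466, 0.001]
contact_force: [-0.0, -0.3, 0.4]
width: 0.798
```

Run:
```python
from h import *
forces();forces()
f=grab_frame("wrist"); crop(f,"w3.png",170,180,300,225,2.66)
f=grab_frame("side"); crop(f,"s3.png",220,200,120,90,6)
```

```text
t 3.03 tcp [0.5845 0.0377 0.0922] yaw 0.9704 F tool [-0.24  0.16 -0.37] M tool [ 0.005 -0.017  0.039] w 0.7983 q6 0.52
t 3.03 tcp [0.5845 0.0377 0.0922] yaw 0.9704 F tool [-0.24  0.16 -0.37] M tool [ 0.005 -0.017  0.039] w 0.7983 q6 0.52
```

View pics/w3.png

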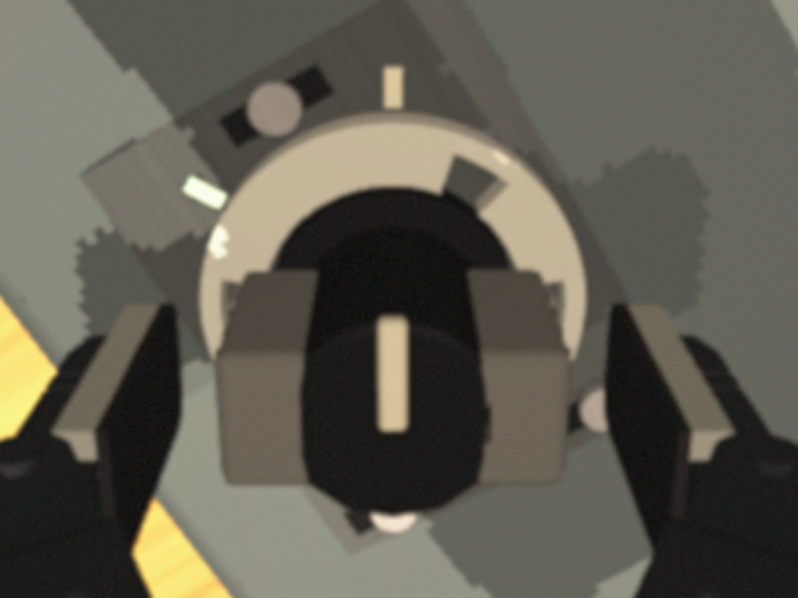

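View pics/s3.png

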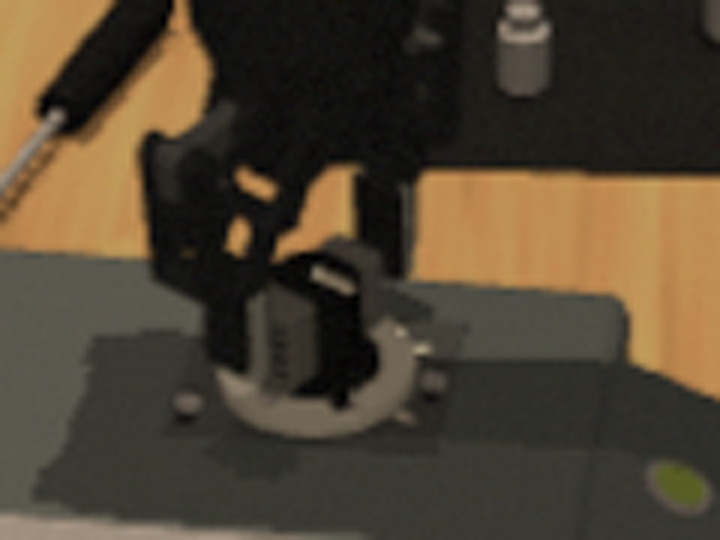

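Request:
servo_tool(
  targets=[
    [0.7,[0,0,0],[0,0,0]],
    [0.62,[0,0,0],[0,0,0]],
    [0.58,[0,0,0],[0,0,0]],
    [0.55,[0,0,0],[0,0,0]],
    [0.55,[0,0,0],[0,0,0]],
    [0.55,[0,0,0],[0,0,0]],
    [0.55,[0,0,0],[0,0,0]],
  ],
)

```text
time_s: 3.72
tcp_pos: [0.585, 0.0378, 0.0934]
tool_rot: [0.001, 0.884, 0.467, 0.001]
contact_force: [-2.2, -0.5, 6.5]
width: 0.553
```

Run:
```python
from h import *
forces()
f=grab_frame("wrist"); crop(f,"w4.png",170,180,300,225,2.66)
forces()
```

```text
t 3.72 tcp [0.585  0.0378 0.0934] yaw 0.9709 F tool [-1.65 -1.45 -6.49] M tool [ 0.329 -0.29   0.003] w 0.5534 q6 0.52
t 3.77 tcp [0.585  0.0378 0.0934] yaw 0.9709 F tool [-0.87 -1.47 -8.23] M tool [ 0.322 -0.364 -0.037] w 0.5502 q6 0.52
```

View pics/w4.png

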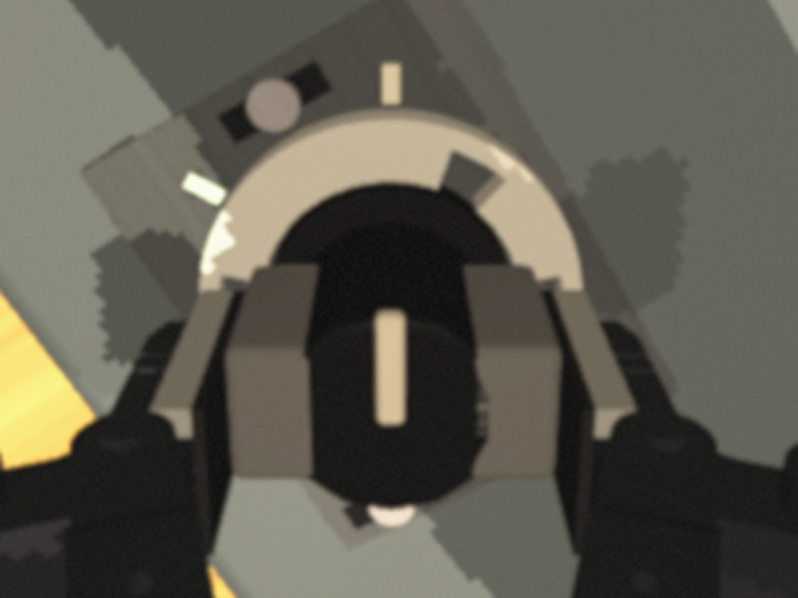

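Contact is made. The tabs look about 2 mm in, so the opening appears to be linear (0.55 is about 46 mm). I centre by -0.4 mm along x and close in small steps while lifting slightly.

Request:
servo_tool(
  targets=[
    [0.53,[-0.4,0,-0.3],[0,0,0]],
    [0.51,[-0.4,0,-0.6],[0,0,0]],
    [0.5,[-0.4,0,-0.8],[0,0,0]],
    [0.5,[-0.4,0,-0.8],[0,0,0]],
    [0.5,[-0.4,0,-0.8],[0,0,0]],
    [0.5,[-0.4,0,-0.8],[0,0,0]],
  ],
)

```text
time_s: 4.27
tcp_pos: [0.5847, 0.0375, 0.0942]
tool_rot: [0.001, 0.884, 0.467, 0.001]
contact_force: [-0.9, 0.7, 1.8]
width: 0.504
```

Run:
```python
from h import *
forces()
f=grab_frame("wrist"); crop(f,"w5.png",170,180,300,225,2.66)
forces()
```

```text
t 4.27 tcp [0.5847 0.0375 0.0942] yaw 0.9709 F tool [ 0.03 -1.15 -1.81] M tool [ 0.104 -0.124 -0.025] w 0.5037 q6 0.52
t 4.32 tcp [0.5847 0.0375 0.0942] yaw 0.9709 F tool [-0.3  -0.03 -0.28] M tool [ 0.143 -0.084 -0.067] w 0.5024 q6 0.52
```

View pics/w5.png

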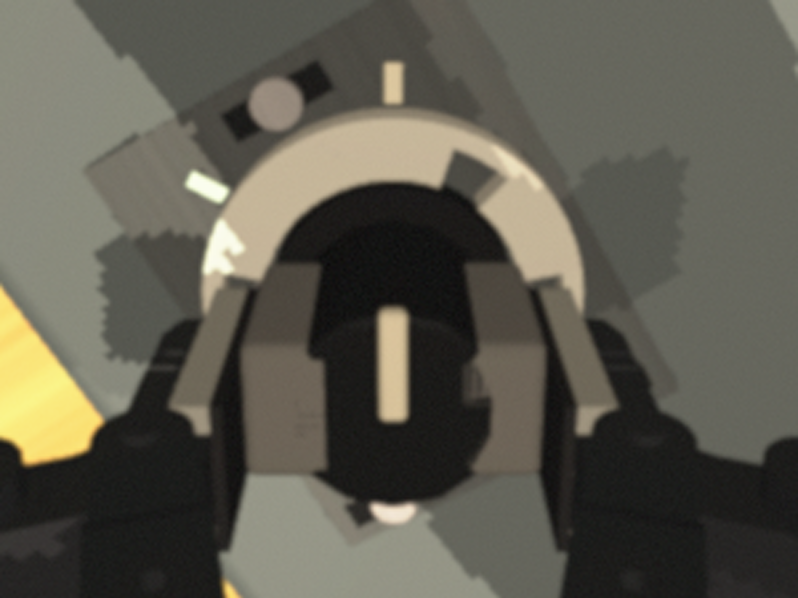

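Request:
servo_tool(
  targets=[
    [0.49,[-0.2,0,-0.2],[0,0,0]],
    [0.475,[-0.2,0,-0.4],[0,0,0]],
    [0.46,[-0.2,0,-0.5],[0,0,0]],
    [0.455,[-0.2,0,-0.6],[0,0,0]],
    [0.455,[-0.2,0,-0.6],[0,0,0]],
    [0.455,[-0.2,0,-0.6],[0,0,0]],
    [0.455,[-0.2,0,-0.6],[0,0,0]],
  ],
)

```text
time_s: 4.9
tcp_pos: [0.5846, 0.0373, 0.0947]
tool_rot: [0.001, 0.884, 0.467, 0.001]
contact_force: [0.6, 0.2, 0.4]
width: 0.459
```

Run:
```python
from h import *
forces()
f=grab_frame("wrist"); crop(f,"w6.png",170,180,300,225,2.66)
forces()
```

```text
t 4.9 tcp [0.5846 0.0373 0.0947] yaw 0.9709 F tool [ 0.5   0.34 -0.41] M tool [ 0.046  0.037 -0.109] w 0.4593 q6 0.52
t 4.95 tcp [0.5846 0.0373 0.0948] yaw 0.9709 F tool [ 0.41 -0.47 -0.27] M tool [ 0.01   0.026 -0.05 ] w 0.4568 q6 0.52
```

View pics/w6.png

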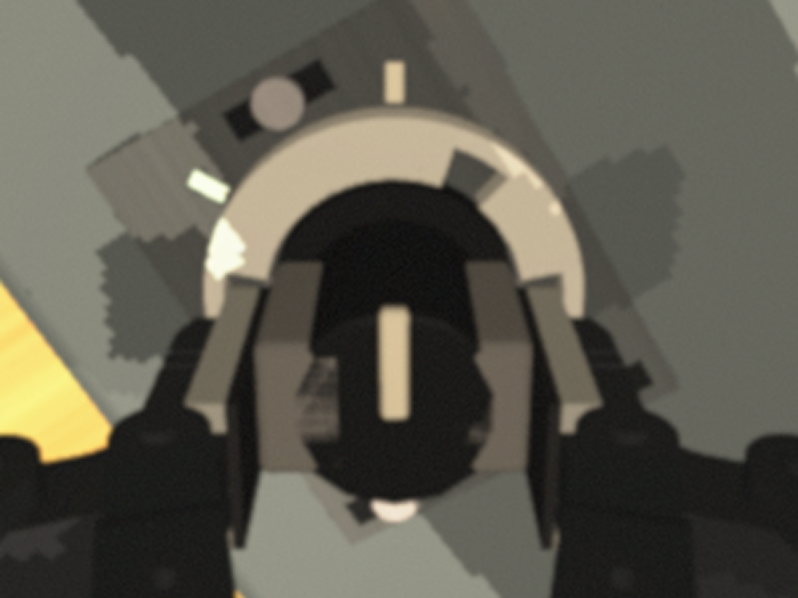

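Tabs now span 256–533, about 39 mm, and are centred on the mark at 395. Closing the last few millimetres.

Request:
servo_tool(
  targets=[
    [0.447,[0,0,-0.1],[0,0,0]],
    [0.44,[0,0,-0.2],[0,0,0]],
    [0.433,[0,0,-0.3],[0,0,0]],
    [0.43,[0,0,-0.3],[0,0,0]],
    [0.43,[0,0,-0.3],[0,0,0]],
    [0.43,[0,0,-0.3],[0,0,0]],
    [0.43,[0,0,-0.3],[0,0,0]],
  ],
)

```text
time_s: 5.53
tcp_pos: [0.5846, 0.0373, 0.095]
tool_rot: [0.001, 0.884, 0.467, 0.001]
contact_force: [0.7, 0.4, -0.9]
width: 0.433
```

Run:
```python
from h import *
forces()
f=grab_frame("wrist"); crop(f,"w7.png",170,180,300,225,2.66)
forces()
```

```text
t 5.53 tcp [0.5846 0.0373 0.095 ] yaw 0.9709 F tool [0.77 0.34 0.88] M tool [ 0.05   0.025 -0.056] w 0.4331 q6 0.52
t 5.58 tcp [0.5846 0.0373 0.095 ] yaw 0.9709 F tool [ 0.84 -0.83  1.06] M tool [ 0.007  0.068 -0.059] w 0.4334 q6 0.52
```

View pics/w7.png

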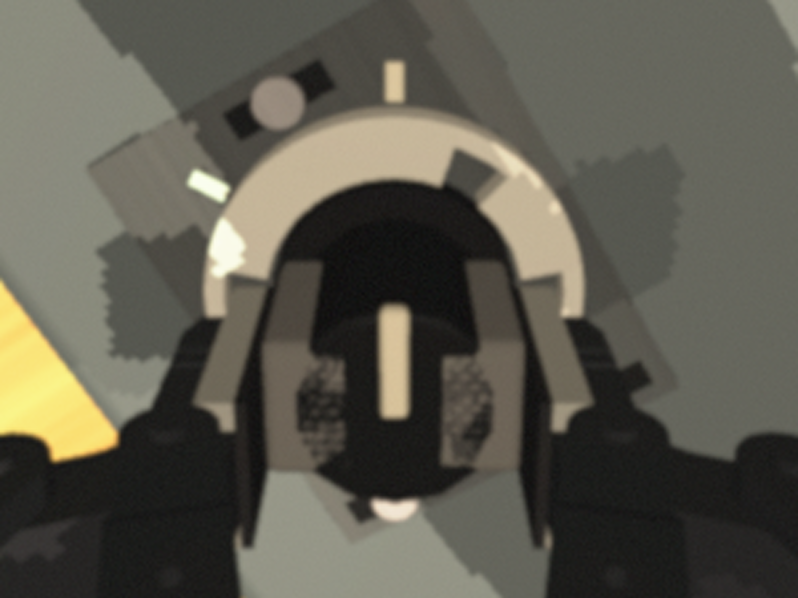

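Request:
servo_tool(
  targets=[
    [0.426,[0.2,0,-0.1],[0,0,0]],
    [0.426,[0.2,0,-0.1],[0,0,0]],
    [0.426,[0.2,0,-0.1],[0,0,-0.02]],
    [0.426,[0.2,0,-0.1],[0,0,-0.05]],
    [0.426,[0.2,0,-0.1],[0,0,-0.08]],
    [0.426,[0.2,0,-0.1],[0,0,-0.11]],
    [0.426,[0.2,0,-0.1],[0,0,-0.13]],
    [0.426,[0.2,0,-0.1],[0,0,-0.15]],
    [0.426,[0.2,0,-0.1],[0,0,-0.15]],
  ],
)

```text
time_s: 6.33
tcp_pos: [0.5847, 0.0375, 0.0951]
tool_rot: [0.001, 0.847, 0.532, 0.001]
contact_force: [0.8, -0.6, -1.7]
width: 0.425
```

Run:
```python
from h import *
forces()
f=grab_frame("wrist"); crop(f,"w8.png",170,180,300,225,2.66)
forces()
```

```text
t 6.33 tcp [0.5847 0.0375 0.0951] yaw 1.1223 F tool [-0.17  0.94  1.73] M tool [-0.006 -0.05  -0.039] w 0.4255 q6 0.37
t 6.38 tcp [0.5847 0.0375 0.0951] yaw 1.1211 F tool [-0.39  0.5   1.13] M tool [-0.045 -0.075 -0.082] w 0.4304 q6 0.37
```

View pics/w8.png

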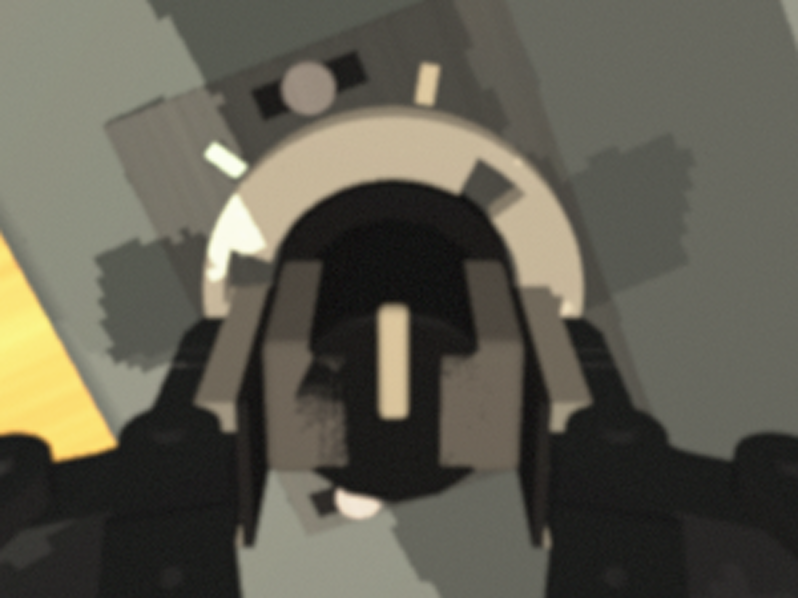

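The knob turns with the tool and is off its latch, with both tabs in and a balanced force. Turning on.

Request:
servo_tool(
  targets=[
    [0.426,[0,0,0],[0,0,-0.04]],
    [0.426,[0,0,0],[0,0,-0.08]],
    [0.426,[0,0,0],[0,0,-0.12]],
    [0.426,[0,0,0],[0,0,-0.16]],
    [0.426,[0,0,0],[0,0,-0.2]],
    [0.426,[0,0,0],[0,0,-0.24]],
    [0.426,[0,0,0],[0,0,-0.28]],
    [0.426,[0,0,0],[0,0,-0.32]],
    [0.426,[0,0,0],[0,0,-0.36]],
    [0.426,[0,0,0],[0,0,-0.4]],
    [0.426,[0,0,0],[0,0,-0.42]],
    [0.426,[0,0,0],[0,0,-0.42]],
  ],
)

```text
time_s: 7.38
tcp_pos: [0.5847, 0.0375, 0.0951]
tool_rot: [0.001, 0.717, 0.697, 0.001]
contact_force: [-0.1, 0.4, -0.6]
width: 0.431
```

Run:
```python
from h import *
forces()
f=grab_frame("wrist"); crop(f,"w9.png",170,180,300,225,2.66)
forces()
```

```text
t 7.38 tcp [0.5847 0.0375 0.0951] yaw 1.5414 F tool [ 0.38 -0.08  0.63] M tool [-0.016  0.046 -0.067] w 0.4307 q6 -0.05
t 7.43 tcp [0.5847 0.0375 0.0951] yaw 1.5402 F tool [0.43 0.25 0.83] M tool [-0.05   0.009 -0.061] w 0.4268 q6 -0.05
```

View pics/w9.png

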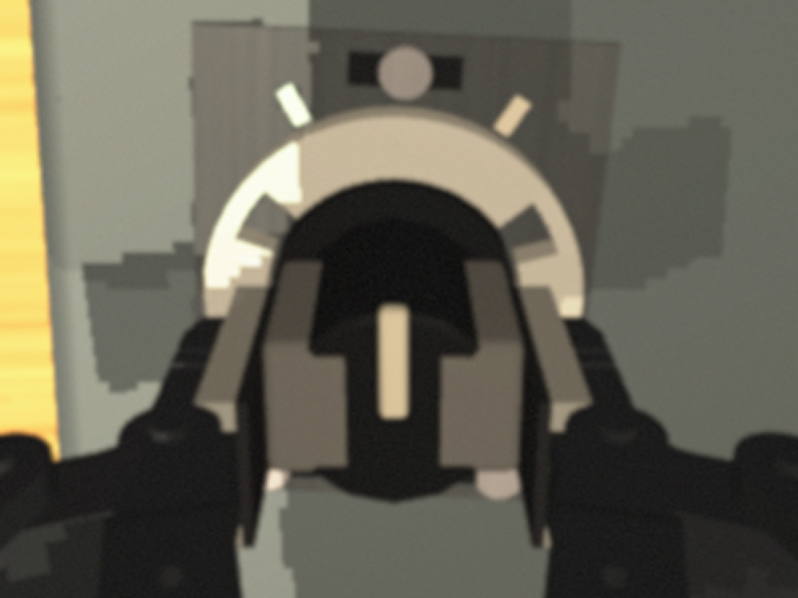

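Request:
servo_tool(
  targets=[
    [0.426,[0,0,0],[0,0,-0.04]],
    [0.426,[0,0,0],[0,0,-0.08]],
    [0.426,[0,0,0],[0,0,-0.12]],
    [0.426,[0,0,0],[0,0,-0.16]],
    [0.426,[0,0,0],[0,0,-0.2]],
    [0.426,[0,0,0],[0,0,-0.24]],
    [0.426,[0,0,0],[0,0,-0.28]],
    [0.426,[0,0,0],[0,0,-0.32]],
    [0.426,[0,0,0],[0,0,-0.36]],
    [0.426,[0,0,0],[0,0,-0.4]],
    [0.426,[0,0,0],[0,0,-0.44]],
    [0.426,[0,0,0],[0,0,-0.47]],
    [0.426,[0,0,0],[0,0,-0.49]],
    [0.426,[0,0,0],[0,0,-0.5]],
    [0.426,[0,0,0],[0,0,-0.5]],
  ],
)

```text
time_s: 8.68
tcp_pos: [0.5847, 0.0375, 0.0951]
tool_rot: [0.001, 0.523, 0.852, 0.001]
contact_force: [1.0, 1.5, -1.0]
width: 0.43
```

Run:
```python
from h import *
forces()
f=grab_frame("wrist"); crop(f,"w10.png",170,180,300,225,2.66)
forces()
```

```text
t 8.68 tcp [0.5847 0.0375 0.0951] yaw 2.0399 F tool [0.91 1.53 1.03] M tool [-0.142  0.073  0.001] w 0.4304 q6 -0.55
t 8.73 tcp [0.5848 0.0375 0.0951] yaw 2.0394 F tool [-0.09  1.28  0.56] M tool [-0.162  0.078 -0.012] w 0.4293 q6 -0.55
```

View pics/w10.png

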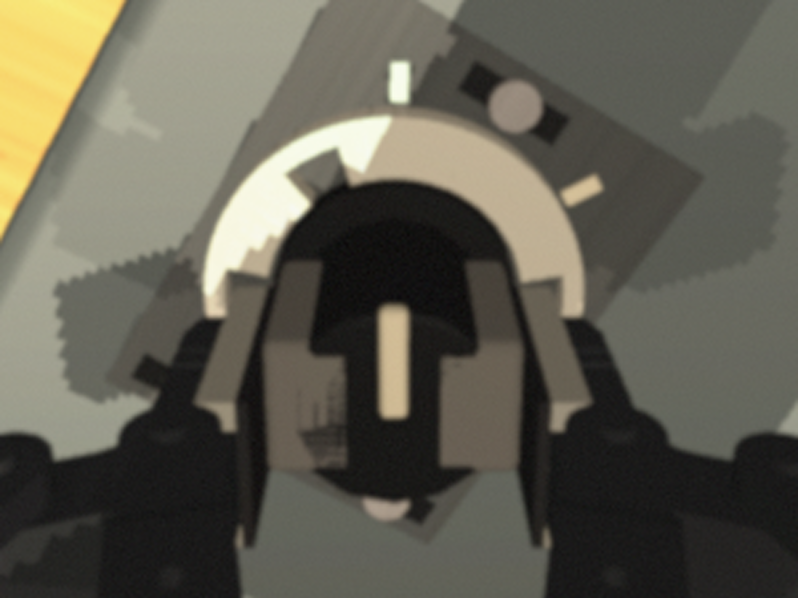

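The index mark now points at the weighing tick, at about 1.065 rad. Releasing.

Request:
servo_tool(
  targets=[
    [0.46,[0,0,0],[0,0,0]],
    [0.5,[0,0,0],[0,0,0]],
    [0.55,[0,0,0],[0,0,0]],
    [0.6,[0,0,0],[0,0,0]],
    [0.7,[0,0,0],[0,0,0]],
    [0.8,[0,0,0],[0,0,0]],
    [0.8,[0,0,0],[0,0,0]],
    [0.8,[0,0,0],[0,0,0]],
    [0.8,[0,0,0],[0,0,0]],
  ],
)

```text
time_s: 9.48
tcp_pos: [0.5849, 0.0375, 0.0955]
tool_rot: [0.002, 0.524, 0.852, 0.001]
contact_force: [0.2, -0.3, -0.4]
width: 0.799
```

Run:
```python
from h import *
forces()
f=grab_frame("wrist"); crop(f,"w11.png",170,180,300,225,2.66)
```

```text
t 9.48 tcp [0.5849 0.0375 0.0955] yaw 2.0393 F tool [-0.34  0.06  0.44] M tool [-0.016  0.007  0.058] w 0.7995 q6 -0.55
```

View pics/w11.png

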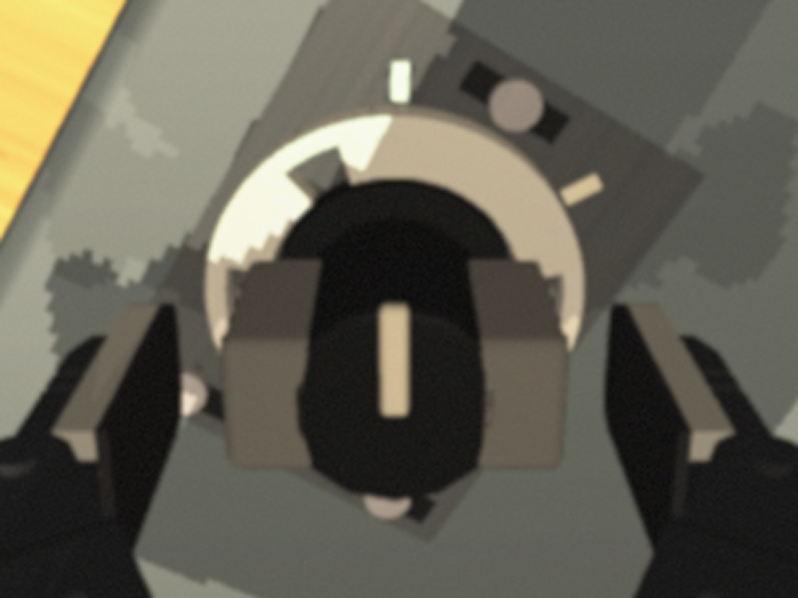

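Both tabs are sprung out: they span 222–568, about 50 mm, at the weighing tick. Retreating and heading for the weight.

Run:
```python
from h import *
plan([.5849,.0375,.20],2.0393)
plan([.431,-.318,.18],1.571)
f=grab_frame("top")
for p in [(394,345),(453,342)]: print(ray(f,*p,.046))
```

```text
t 9.5333 tcp [0.5848 0.0375 0.0954] yaw 2.0393 w 0.8008
shift mm [  -0.2    0.4 -104.6] turn [ 0.003  0.001 -0.   ]
t 9.5333 tcp [0.5848 0.0375 0.0954] yaw 2.0393 w 0.8008
shift mm [-247.9 -297.5  -85.1] turn [0.003 0.001 0.468]
[ 0.3390151  -0.22647709  0.046     ]
[ 0.34253239 -0.3310733   0.046     ]
```

Request:
servo_tool(
  targets=[
    [0.8,[0,0,-15],[0,0,0]],
    [0.8,[0,0,-35],[0,0,0]],
    [0.8,[0,0,-60],[0,0,0]],
    [0.8,[0,0,-85],[0,0,0]],
    [0.8,[-15,-18,-100],[0,0,0.03]],
    [0.8,[-40,-48,-100],[0,0,0.08]],
    [0.8,[-65,-78,-100],[0,0,0.14]],
    [0.8,[-90,-108,-100],[0,0,0.2]],
    [0.8,[-115,-138,-100],[0,0,0.25]],
    [0.8,[-140,-168,-100],[0,0,0.3]],
    [0.8,[-165,-198,-100],[0,0,0.35]],
    [0.8,[-190,-228,-100],[0,0,0.4]],
    [0.8,[-215,-258,-95],[0,0,0.45]],
    [0.8,[-235,-282,-90],[0,0,0.468]],
    [0.8,[-245,-294,-85],[0,0,0.468]],
    [0.8,[-248,-297.5,-85],[0.003,0,0.468]],
    [0.8,[-248,-297.5,-85],[0.003,0,0.468]],
    [0.8,[-248,-297.5,-85],[0.003,0,0.468]],
  ],
)

```text
time_s: 11.08
tcp_pos: [0.4313, -0.3177, 0.18]
tool_rot: [0.0, 0.707, 0.707, 0.0]
contact_force: [0.7, -0.0, -0.1]
width: 0.799
```

Run:
```python
from h import *
forces()
f=grab_frame("wrist"); cv2.imwrite("pics/w12.png",f["pixels"][:,:,::-1])
print(proj(f,[.431,-.318,.068]),proj(f,[.431,-.318,.049]),proj(f,[.431,-.318,.003]))
g=grab_frame("top"); crop(g,"t12.png",205,170,80,75,8)
```

```text
t 11.08 tcp [ 0.4313 -0.3177  0.18  ] yaw 1.5712 F tool [-0.02  0.72  0.12] M tool [ 0.017 -0.032 -0.008] w 0.7985 q6 -0.79
[316.92903642 230.80251943] [316.97496234 223.95639105] [317.06520363 210.50421752]
```

View pics/w12.png

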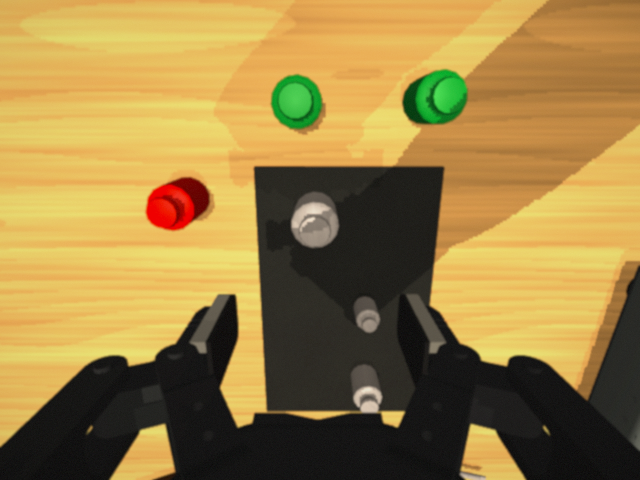

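View pics/t12.png

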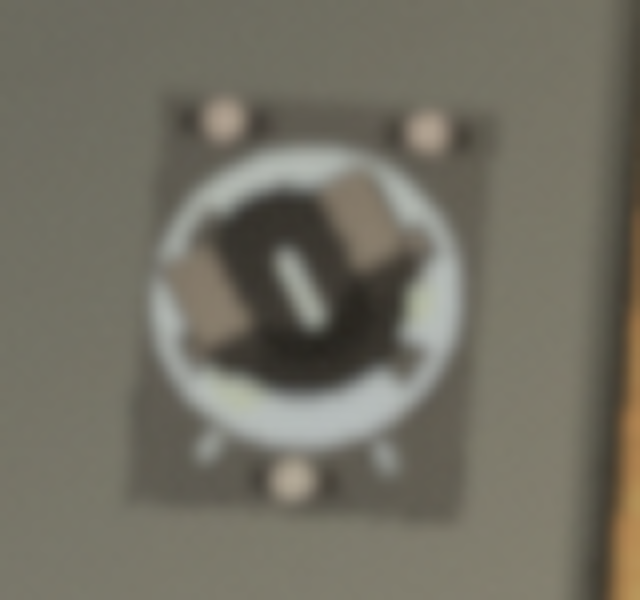

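The knob is confirmed latched at the weighing mark, with both tabs out. The weight sits at (315,223) under the gripper centre (317). Descending.

Request:
servo_tool(
  targets=[
    [0.8,[-0.5,-0.3,20],[0,0,0]],
    [0.8,[-0.5,-0.3,45],[0,0,0]],
    [0.8,[-0.5,-0.3,70],[0,0,0]],
    [0.8,[-0.5,-0.3,95],[0,0,0]],
    [0.8,[-0.5,-0.3,115],[0,0,0]],
    [0.8,[-0.5,-0.3,135],[0,0,0]],
    [0.8,[-0.5,-0.3,150],[0,0,0]],
    [0.8,[-0.5,-0.3,158],[0,0,0]],
    [0.8,[-0.5,-0.3,162],[0,0,0]],
    [0.8,[-0.5,-0.3,164],[0,0,0]],
    [0.8,[-0.5,-0.3,164],[0,0,0]],
    [0.6,[-0.5,-0.3,164],[0,0,0]],
    [0.55,[-0.5,-0.3,164],[0,0,0]],
    [0.5,[-0.5,-0.3,164],[0,0,0]],
    [0.5,[-0.5,-0.3,164],[0,0,0]],
    [0.5,[-0.5,-0.3,164],[0,0,0]],
  ],
)

```text
time_s: 12.52
tcp_pos: [0.4315, -0.3179, 0.0165]
tool_rot: [0.001, 0.707, 0.708, 0.0]
contact_force: [-0.1, -0.4, 0.0]
width: 0.503
```

Run:
```python
from h import *
forces()
f=grab_frame("wrist"); crop(f,"w13.png",170,150,300,225,2.66)
```

```text
t 12.52 tcp [ 0.4315 -0.3179  0.0165] yaw 1.5725 F tool [-0.37 -0.05 -0.  ] M tool [-0.018  0.043  0.006] w 0.5027 q6 -0.79
```

View pics/w13.png

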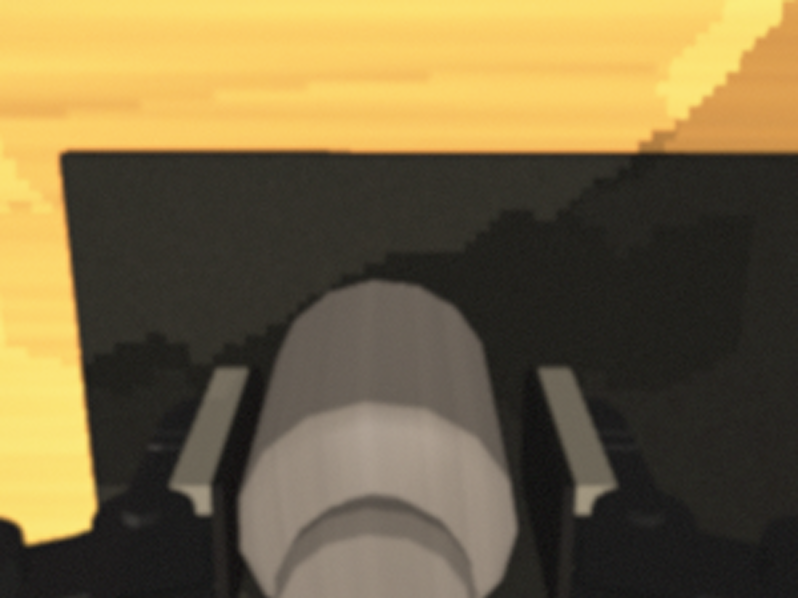

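Run:
```python
from h import *
f=grab_frame("wrist")
p=ray(f,170+(378.5)/2.66-.5,150+505.5/2.66-.5,.049); print(p)
p=ray(f,170+(378.5)/2.66-.5,150+402.5/2.66-.5,.049); print(p)
```

```text
[ 0.42858916 -0.31972121  0.049     ]
[ 0.41308047 -0.3196791   0.049     ]
```

Request:
servo_tool(
  targets=[
    [0.5,[-1,0,0],[0,0,0]],
    [0.5,[-1.9,0,0],[0,0,0]],
    [0.48,[-1.9,0,0],[0,0,0]],
    [0.46,[-1.9,0,0],[0,0,0]],
    [0.45,[-1.9,0,0],[0,0,0]],
    [0.44,[-1.9,0,0],[0,0,0]],
    [0.42,[-1.9,0,0],[0,0,0]],
    [0.4,[-1.9,0,0],[0,0,0]],
    [0.4,[-1.9,0,0],[0,0,0]],
    [0.4,[-1.9,0,0],[0,0,0]],
  ],
)

```text
time_s: 13.45
tcp_pos: [0.4315, -0.32, 0.0166]
tool_rot: [0.001, 0.707, 0.708, -0.0]
contact_force: [-2.2, -0.7, 5.8]
width: 0.427
```

Run:
```python
from h import *
forces()
f=grab_frame("wrist"); crop(f,"w14.png",170,150,300,225,2.66)
f=grab_frame("side"); crop(f,"s14.png",220,130,200,150,4)
```

```text
t 13.45 tcp [ 0.4315 -0.32    0.0166] yaw 1.5725 F tool [-0.7  -2.17 -5.78] M tool [ 0.427 -0.189  0.011] w 0.4267 q6 -0.8
```

View pics/w14.png

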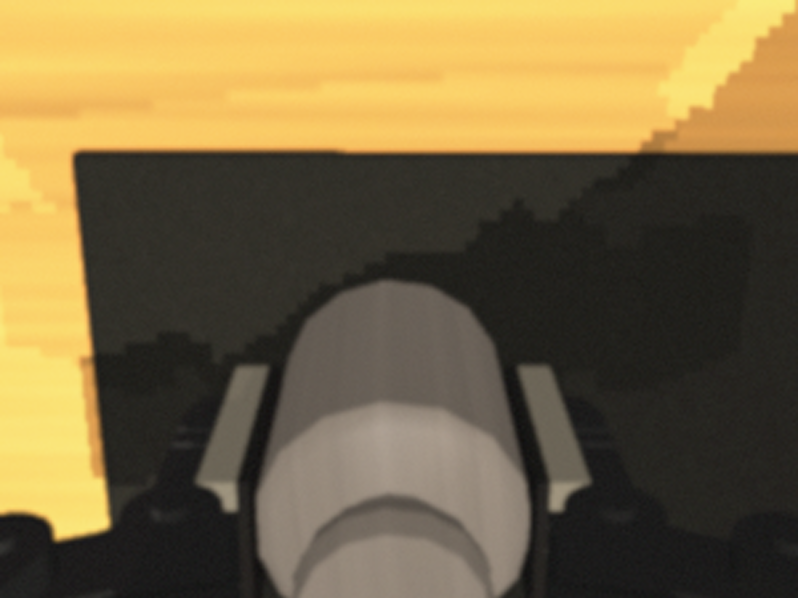

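View pics/s14.png

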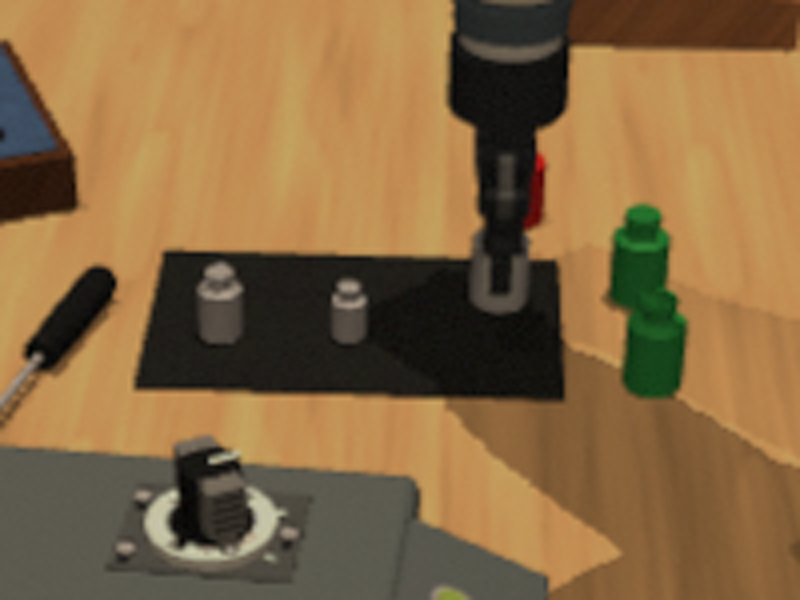

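The weight is gripped. Lifting, then carrying it to the pan.

Request:
servo_tool(
  targets=[
    [0.4,[0,0,-3],[0,0,0]],
    [0.4,[0,0,-10],[0,0,0]],
    [0.4,[0,0,-22],[0,0,0]],
    [0.4,[0,0,-40],[0,0,0]],
    [0.4,[0,0,-60],[0,0,0]],
    [0.4,[0,0,-80],[0,0,0]],
    [0.4,[0,0,-105],[0,0,0]],
    [0.4,[0,0,-130],[0,0,0]],
    [0.4,[0,0,-155],[0,0,0]],
    [0.4,[0,0,-175],[0,0,0]],
    [0.4,[8,3,-185],[0,0,0]],
    [0.4,[25,8,-190],[0,0,0]],
    [0.4,[45,15,-190],[0,0,0]],
    [0.4,[70,24,-190],[0,0,0]],
    [0.4,[95,32,-190],[0,0,0]],
    [0.4,[120,40,-190],[0,0,0]],
    [0.4,[145,49,-190],[0,0,0]],
    [0.4,[165,56,-190],[0,0,0]],
    [0.4,[180,61,-190],[0,0,0]],
    [0.4,[185,63,-190],[0,0,0]],
  ],
)

```text
time_s: 15.22
tcp_pos: [0.4939, -0.1316, 0.2057]
tool_rot: [-0.0, 0.706, 0.709, -0.0]
contact_force: [-0.2, -0.0, -5.5]
width: 0.429
```

Run:
```python
from h import *
forces()
f=grab_frame("wrist"); cv2.imwrite("pics/w15.png",f["pixels"][:,:,::-1])
plan([.618,.2358,.2],1.571)
```

```text
t 15.22 tcp [ 0.4939 -0.1316  0.2057] yaw 1.5749 F tool [-0.02 -0.19  5.52] M tool [ 0.066  0.084 -0.009] w 0.4289 q6 -0.43
t 15.2667 tcp [ 0.494  -0.132   0.2058] yaw 1.5749 w 0.4266
shift mm [367.3 125.5   5.7] turn [-0.     0.     0.004]
```

View pics/w15.png

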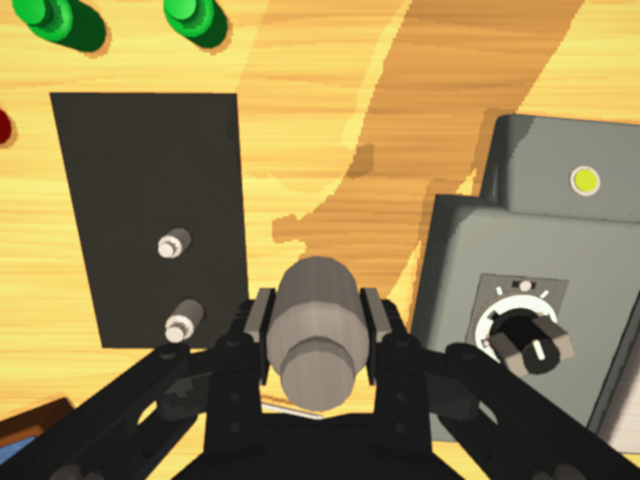

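The weight is held (5.5 N) and the others are untouched. Continuing to the pan.

Request:
servo_tool(
  targets=[
    [0.4,[10,3.5,2],[0,0,0.004]],
    [0.4,[28,9.5,5],[0,0,0.004]],
    [0.4,[50,17,5.7],[0,0,0.004]],
    [0.4,[75,25.5,5.7],[0,0,0.004]],
    [0.4,[103,35,5.7],[0,0,0.004]],
    [0.4,[131,45,5.7],[0,0,0.004]],
    [0.4,[159,54.5,5.7],[0,0,0.004]],
    [0.4,[187,64,5.7],[0,0,0.004]],
    [0.4,[215,73.5,5.7],[0,0,0.004]],
    [0.4,[243,83,5.7],[0,0,0.004]],
    [0.4,[271,92.5,5.7],[0,0,0.004]],
    [0.4,[298,102,5.7],[0,0,0.004]],
    [0.4,[323,110.5,5.7],[0,0,0.004]],
    [0.4,[345,118,5.7],[0,0,0.004]],
    [0.4,[360,123,5.7],[0,0,0.004]],
    [0.4,[367,125.5,5.7],[0,0,0.004]],
    [0.4,[367.5,125.5,5.7],[0,0,0.004]],
    [0.4,[367.5,125.5,5.7],[0,0,0.004]],
  ],
)

```text
time_s: 16.77
tcp_pos: [0.6178, 0.2354, 0.1994]
tool_rot: [-0.0, 0.707, 0.707, -0.001]
contact_force: [-1.1, -0.3, -4.9]
width: 0.422
```

Run:
```python
from h import *
forces()
f=grab_frame("wrist"); cv2.imwrite("pics/w16.png",f["pixels"][:,:,::-1])
plan([.618,.2358,.112],1.571)
f=grab_frame("side"); crop(f,"s16.png",140,130,240,180,3.3)
```

```text
t 16.77 tcp [0.6178 0.2354 0.1994] yaw 1.571 F tool [-0.31 -1.11  4.87] M tool [ 0.049 -0.039  0.011] w 0.422 q6 0.24
t 16.8167 tcp [0.6177 0.2349 0.1997] yaw 1.5703 w 0.4231
shift mm [ 0.9  0.3 87.7] turn [-0.001  0.001 -0.001]
```

View pics/w16.png

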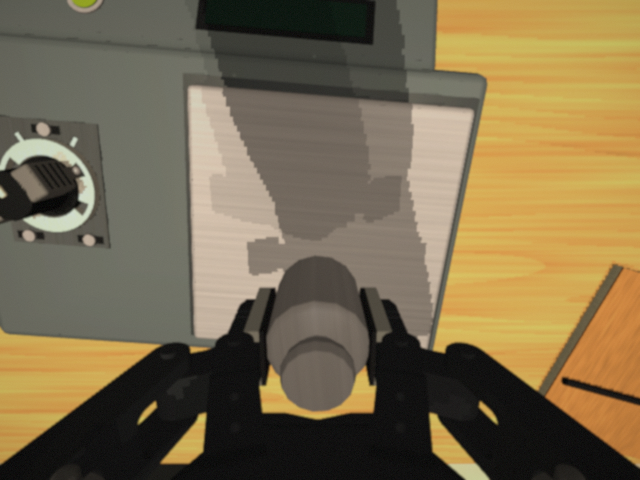

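View pics/s16.png

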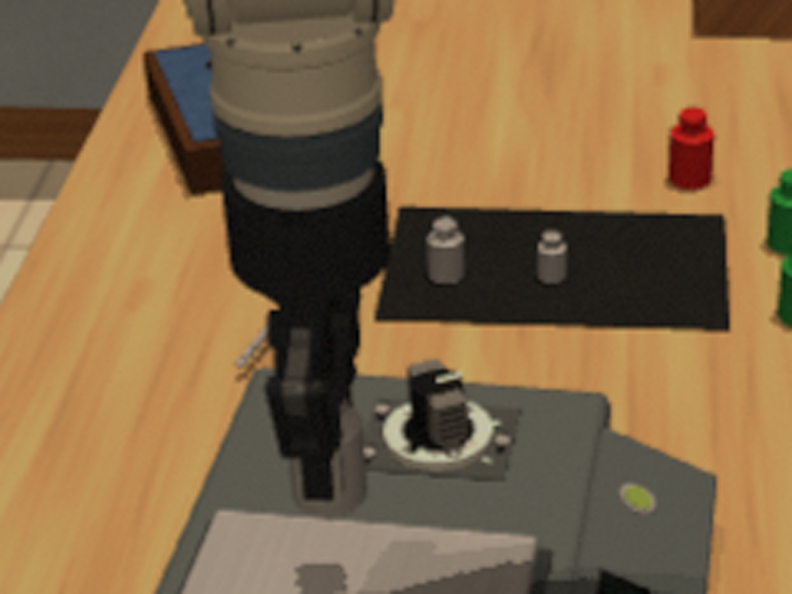

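Run:
```python
from h import *
f=grab_frame("wrist")
for p in [(187,85),(475,107)]: print(ray(f,*p,.095))
print(proj(f,[.618,.2358,.095]))
a=ray(f,187,85,.095);b=ray(f,475,107,.095);m=(a+b)/2;d=(b-a)/np.linalg.norm(b-a);print(m+.095*np.array([d[1],-d[0],0]))
```

```text
[0.51711385 0.15076328 0.095     ]
[0.53059546 0.33824712 0.095     ]
[318.72897413 234.3190574 ]
[0.61860999 0.23769152 0.095     ]
```

Request:
servo_tool(
  targets=[
    [0.4,[0.5,0,8],[0,0,0]],
    [0.4,[1.3,0.3,22],[0,0,0]],
    [0.4,[1.3,0.3,40],[0,0,0]],
    [0.4,[1.3,0.3,58],[0,0,0]],
    [0.4,[1.3,0.3,72],[0,0,0]],
    [0.4,[1.3,0.3,81],[0,0,0]],
    [0.4,[1.3,0.3,85],[0,0,0]],
    [0.4,[1.3,0.3,87],[0,0,0]],
    [0.4,[1.3,0.3,87],[0,0,0]],
    [0.4,[1.3,0.3,87],[0,0,0]],
  ],
)

```text
time_s: 17.75
tcp_pos: [0.6185, 0.236, 0.114]
tool_rot: [0.0, 0.708, 0.707, 0.0]
contact_force: [0.1, 0.0, -4.1]
width: 0.428
```

Run:
```python
from h import *
forces()
f=grab_frame("side"); crop(f,"s17.png",150,200,200,150,4)
```

```text
t 17.75 tcp [0.6185 0.236  0.114 ] yaw 1.5695 F tool [0.04 0.09 4.08] M tool [ 0.014 -0.062  0.009] w 0.428 q6 0.24
```

View pics/s17.png

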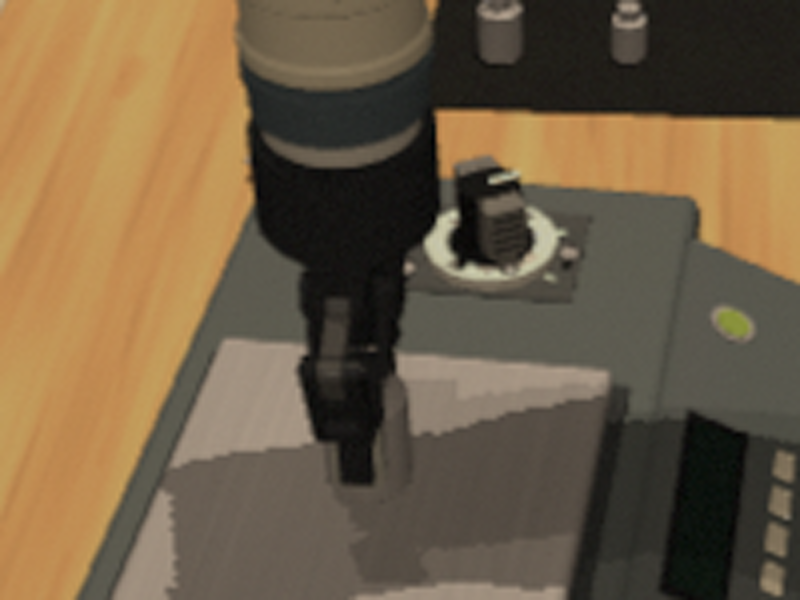

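Request:
servo_tool(
  targets=[
    [0.4,[0,0,1],[0,0,0]],
    [0.4,[0,0,2],[0,0,0]],
    [0.4,[0,0,2.7],[0,0,0]],
    [0.4,[0,0,3.2],[0,0,0]],
    [0.4,[0,0,3.6],[0,0,0]],
    [0.4,[0,0,4],[0,0,0]],
    [0.4,[0,0,4.3],[0,0,0]],
    [0.4,[0,0,4.3],[0,0,0]],
    [0.4,[0,0,4.3],[0,0,0]],
  ],
)

```text
time_s: 18.55
tcp_pos: [0.6185, 0.2361, 0.1098]
tool_rot: [0.0, 0.707, 0.707, 0.0]
contact_force: [-0.4, -0.1, -4.2]
width: 0.426
```

```bash
python3 -c "
from h import *
forces()"
```

```text
t 18.55 tcp [0.6185 0.2361 0.1098] yaw 1.5697 F tool [-0.09 -0.41  4.19] M tool [0.    0.038 0.045] w 0.4256 q6 0.24
```

Not touching yet. Creeping down.

Request:
servo_tool(
  targets=[
    [0.4,[0,0,0.3],[0,0,0]],
    [0.4,[0,0,0.6],[0,0,0]],
    [0.4,[0,0,0.9],[0,0,0]],
    [0.4,[0,0,1.2],[0,0,0]],
    [0.4,[0,0,1.2],[0,0,0]],
    [0.4,[0,0,1.2],[0,0,0]],
  ],
)

```text
time_s: 19.05
tcp_pos: [0.6186, 0.2361, 0.1087]
tool_rot: [0.001, 0.707, 0.707, 0.0]
contact_force: [-0.6, -0.1, -4.1]
width: 0.427
```

```bash
python3 -c "
from h import *
forces()"
```

```text
t 19.05 tcp [0.6186 0.2361 0.1087] yaw 1.5697 F tool [-0.13 -0.61  4.06] M tool [ 0.081 -0.033 -0.046] w 0.4265 q6 0.24
```

Request:
servo_tool(
  targets=[
    [0.4,[0,0,0.3],[0,0,0]],
    [0.4,[0,0,0.6],[0,0,0]],
    [0.4,[0,0,0.8],[0,0,0]],
    [0.4,[0,0,1.0],[0,0,0]],
    [0.4,[0,0,1.0],[0,0,0]],
    [0.4,[0,0,1.0],[0,0,0]],
  ],
)

```text
time_s: 19.55
tcp_pos: [0.6186, 0.2361, 0.1086]
tool_rot: [0.001, 0.707, 0.707, 0.001]
contact_force: [-3.3, -0.9, 6.0]
width: 0.43
```

```bash
python3 -c "
from h import *
forces()"
```

```text
t 19.55 tcp [0.6186 0.2361 0.1086] yaw 1.5697 F tool [-0.88 -3.25 -6.05] M tool [ 0.74  -0.283  0.027] w 0.4296 q6 0.24
```

The weight is resting on the pan at z = 0.1086, exactly where expected. Releasing gently.

Request:
servo_tool(
  targets=[
    [0.42,[0,0,0],[0,0,0]],
    [0.44,[0,0,0],[0,0,0]],
    [0.46,[0,0,0],[0,0,0]],
    [0.48,[0,0,0],[0,0,0]],
    [0.52,[0,0,0],[0,0,0]],
    [0.6,[0,0,0],[0,0,0]],
    [0.7,[0,0,0],[0,0,0]],
    [0.75,[0,0,0],[0,0,0]],
    [0.75,[0,0,0],[0,0,0]],
    [0.75,[0,0,0],[0,0,0]],
  ],
)

```text
time_s: 20.38
tcp_pos: [0.6186, 0.2361, 0.1086]
tool_rot: [0.001, 0.707, 0.707, 0.001]
contact_force: [0.7, 0.5, 0.4]
width: 0.75
```

Run:
```python
from h import *
forces()
f=grab_frame("wrist"); crop(f,"w18.png",170,150,300,225,2.66)
```

```text
t 20.38 tcp [0.6186 0.2361 0.1086] yaw 1.5697 F tool [ 0.49  0.67 -0.43] M tool [-0.004 -0.077  0.041] w 0.75 q6 0.24
```

View pics/w18.png

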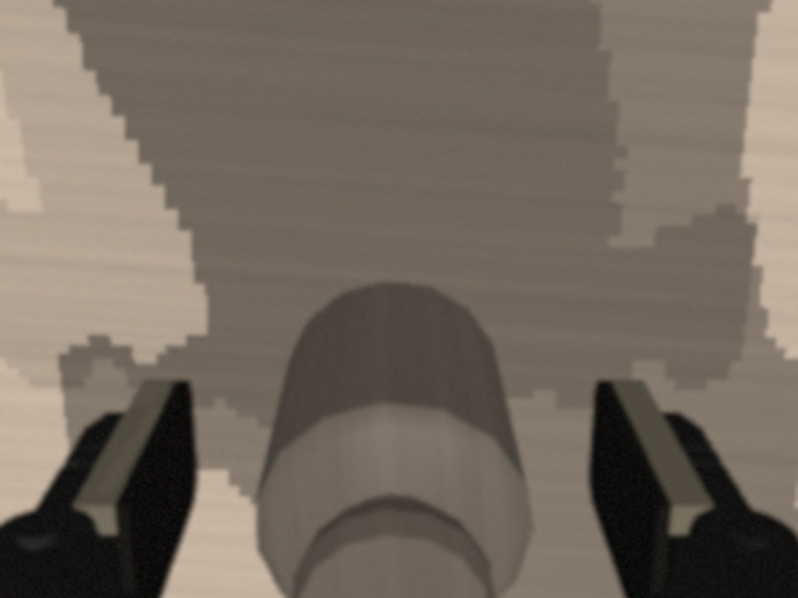

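The weight stands free between the pads. Raising straight up, then swinging clear (world -y, at height) to check.

Request:
servo_tool(
  targets=[
    [0.75,[0,0,-8],[0,0,0]],
    [0.75,[0,0,-25],[0,0,0]],
    [0.75,[0,0,-50],[0,0,0]],
    [0.75,[0,0,-80],[0,0,0]],
    [0.75,[0,0,-110],[0,0,0]],
    [0.75,[0,0,-135],[0,0,0]],
    [0.75,[-20,-10,-145],[0,0,0]],
    [0.75,[-50,-25,-150],[0,0,0]],
    [0.75,[-90,-45,-150],[0,0,0]],
    [0.75,[-130,-65,-150],[0,0,0]],
    [0.75,[-170,-85,-150],[0,0,0]],
    [0.75,[-205,-100,-150],[0,0,0]],
    [0.75,[-240,-120,-150],[0,0,0]],
    [0.75,[-275,-135,-150],[0,0,0]],
    [0.75,[-300,-150,-150],[0,0,0]],
    [0.75,[-300,-150,-150],[0,0,0]],
    [0.75,[-300,-150,-150],[0,0,0]],
    [0.75,[-300,-150,-150],[0,0,0]],
  ],
)

```text
time_s: 21.93
tcp_pos: [0.4682, -0.0637, 0.2589]
tool_rot: [0.001, 0.708, 0.706, 0.001]
contact_force: [0.3, 0.6, -0.1]
width: 0.749
```

Run:
```python
from h import *
forces()
f=grab_frame("side"); cv2.imwrite("pics/s19.png",f["pixels"][:,:,::-1])
g=grab_frame("top"); crop(g,"t19.png",50,110,250,190,3.2); cv2.imwrite("pics/t19f.png",g["pixels"][:,:,::-1])
```

```text
t 21.93 tcp [ 0.4682 -0.0637  0.2589] yaw 1.569 F tool [0.59 0.33 0.07] M tool [-0.013  0.005 -0.026] w 0.7491 q6 -0.31
```

View pics/s19.png

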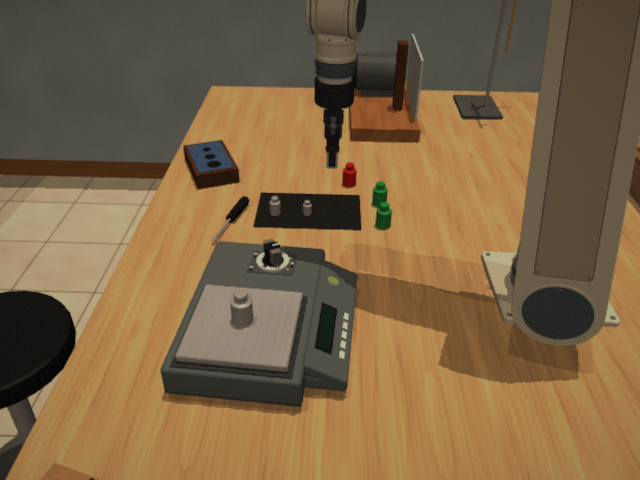

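View pics/t19.png

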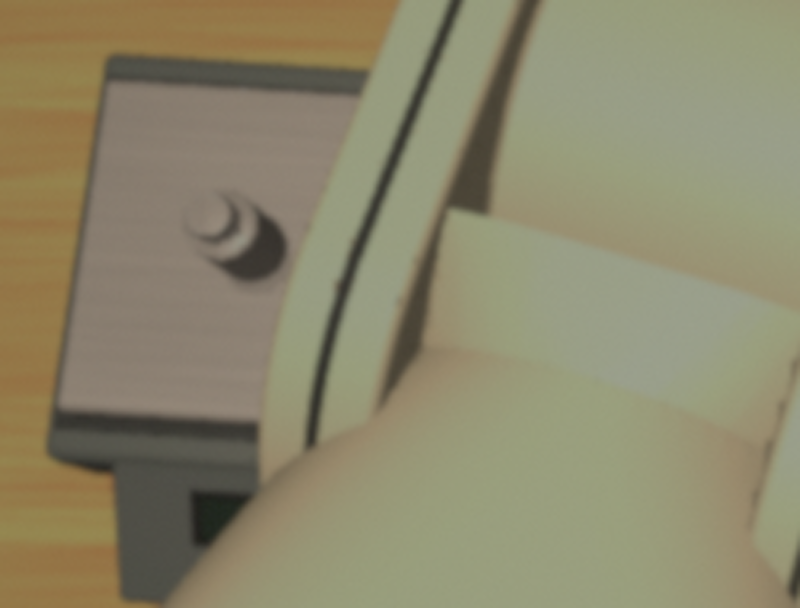

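View pics/t19f.png

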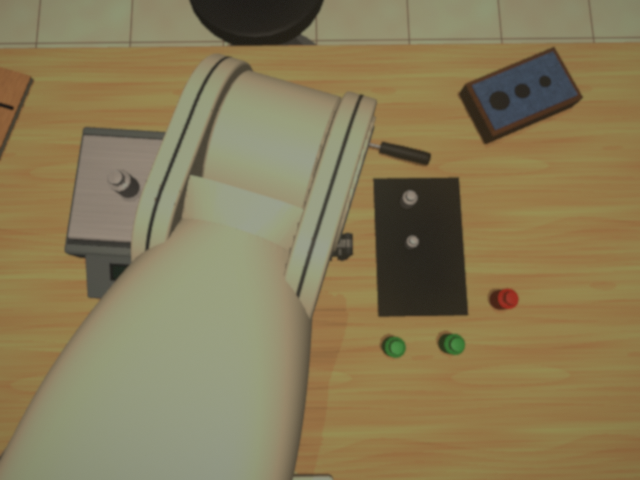

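The side view shows the weight upright near the pan's middle at (242,308), with the knob at the weighing position and the bystanders unmoved. I'll check the placement numerically and hand in.

Run:
```python
from h import *
from station import order
f=grab_frame("top"); print(ray(f,209.5/3.2-.5+50,217.5/3.2-.5+110,.16))
g=grab_frame("side"); print(ray(g,241,294,.158)); 
c=[ray(g,*p,.095) for p in [(205,286),(303,291),(294,367),(178,360)]]; print(np.mean(c,0))
crop(g,"s20.png",220,220,120,90,6)
```

```text
[0.61671636 0.23390636 0.16      ]
[0.61680191 0.23890676 0.158     ]
[0.61234884 0.2432648  0.095     ]
```

View pics/s20.png

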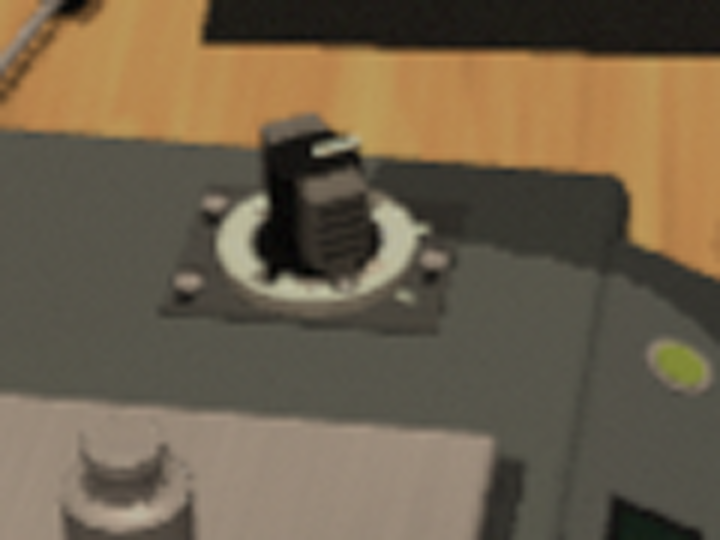

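```bash
python3 -c "
from station import order
print(order.finish_job())"
```

```text
the job is handed in; nothing more can be done
None
```

The balance is unlocked and the 500 g weight stands upright in the middle of the pan. I handed the job in at about 22 s of the 69 s allowed.

- **Lock knob:** I pinched both tabs in with a centred grip, with less than about 1 N of sideways imbalance. I turned the knob counter-clockwise to about 1.065 rad and let go. I did not press on to the end stop at 1.127. In the images the tabs are sprung out to about 50 mm across and the index mark is at the weighing tick.
- **Weight:** I set it down with about 6 N of press. The top camera puts it about 2 mm from the pan's centre. A rougher check from the side camera suggested about 6 mm, but that used corners read by eye.
- **Rest of the scene:** In the last pictures, the two other weights and the coloured look-alikes stand where they were. So does the screwdriver, partly hidden by the arm in the top view but whole in the side view. The gripper is clear of everything.

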